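Stir the pebbles in the tilted mill and close its cover

TASK

Take the plain stirring stick out of its jar, stir the grinding pebbles round in the mill's open tilted pot so that most of them are shifted from where they lay, and stand the stick back in its jar. Then close the mill: seat the loose cover plate, handle up, fully home over the two pins so that it lies flush on the sloping face, with all pebbles inside. Leave the brush jar, bottle and bowls where they stand.

Things in the scene. Friction and masses are not known exactly. Their poses are not given: they have to be found in the camera images.
- mill: the whole mill, fixed, yaw varies: grey base 190 x 250 x 30 mm, carrying the tilted head; two cheeks 12 mm thick stand at the head's sides (y = +-107 to 119 mm), up to 110 mm high. Origin: on the table under the centre of the sloping face; axes level, x towards the robot, z up
- mill_head: the mill's head, fixed: grey box 160 (x) x 200 (y) mm, 68 mm thick, whose face slopes 30 degrees and looks up and away from the robot. Origin: centre of the face, 135 mm above the table. z: outward normal of the face; x: up the slope, towards the robot; y: level. The face has an open round steel pot let in flush (inner radius 50 mm, 60 mm deep along -z) and two pins
- pin_a (a point): foot of one steel pin, on the face at head x = 0, y = -78 mm. The pin stands along the head's z: 10 mm diameter, 17 mm long, last 6 mm tapered to 4 mm
- pin_b (a point): foot of the other, equal pin, at head x = 0, y = +78 mm
- pot_floor (a point): centre of the pot's inner floor, 60 mm below the face along the head's -z
- cover: loose aluminium plate 130 (x) x 190 (y) x 6 (z) mm, 0.2 to 0.4 kg, at first flat on the table, handle up. Origin: centre of its underside; z to the handle side. 16 mm through holes at x = 0, y = +-78 mm. Handle: wooden bar along y, 100 mm long, 14 mm wide, 28 to 46 mm above the underside, on 12 mm posts at y = +-40 mm. Fits either way round
- stick: plain round wooden stick, 16 mm diameter, 200 mm long, no bristles, 35 g. Origin: centre of its lower end; z along it to the upper end. Starts leaning in the jar about 32 degrees from vertical, lower end in a bottom corner, resting on the far side of the rim, top away from the robot or up to 60 degrees to either side of that
- stick_mid (a point): middle of the stick, 100 mm from either end
- jar: loose white stoneware jar standing on the table, plain and straight, with only the stick in it: outer radius 43 mm, inner radius 38 mm, 105 mm high, inner floor 6 mm above its underside, 0.9 kg. Origin: centre of its underside, z up
- pebble0: loose smooth white ceramic ball, 26 mm diameter, 22 g; origin at its centre. Four alike lie at the start in a row along the low side of the pot
- pebble1: loose smooth white ceramic ball, 26 mm diameter, 22 g; origin at its centre. Four alike lie at the start in a row along the low side of the pot
- pebble2: loose smooth white ceramic ball, 26 mm diameter, 22 g; origin at its centre. Four alike lie at the start in a row along the low side of the pot
- pebble3: loose smooth white ceramic ball, 26 mm diameter, 22 g; origin at its centre. Four alike lie at the start in a row along the low side of the pot
- brush_jar: bystander, loose: brown terracotta jar, radius 45 mm, 100 mm high, with three thin brushes fixed in it that reach 230 mm above the table and 60 mm out from its axis. Origin: centre of its underside
- glaze_bottle: bystander, loose: yellow bottle, radius 35 mm, 160 mm high. Origin: centre of its underside
- bowls: bystander, loose: stack of white bowls, radius 72 mm, 72 mm high. Origin: centre of its underside
Things that resemble listed ones, but are neither listed nor needed, are in the scene too. Several things have the shape of the cover; the one meant has the colours described above.

How it is judged:
By the outcome, as a careful person would: the job done as asked, in the order asked, and still so for the second after the job is handed in, with the robot touching nothing.
It also fails if it takes over 72 s, if anything falls off the work surface, if the arm or the gripper's body presses on something with over 40 N, if the wrist force passes 120 N, or if a joint passes its speed limit or range.

ROBOT

A 6-joint arm with a two-finger parallel gripper is mounted at the origin on the work surface. World frame = base frame: x ahead of the robot, y to its left, z up, the work surface at z = 0. Lengths are in m, angles in rad, forces in N, time in s.
With the tool pointing down it reaches from about 0.4 to 0.925 m from the base axis. Payload 12.5 kg.
Tool frame: the origin (TCP) lies at the very end of the fingers, on their centre line; the grasp point (between the pads) lies 19 mm behind it; z points along the fingers, y is the line along which they close (so a half turn about z gives the same grasp; the last joint's range is limited). The gripper opens to 95 mm and grips with 3 to 60 N. Pads are 20 mm wide; open, the fingers measure 119 mm over their backs; the gripper's body (75 mm by 180 mm) begins 59 mm behind the grasp point.
Start: joints at [-1.448, 0.491, 1.559, -0, 1.092, -0.106], TCP at [0.142, -0.609, 0.215] pointing down, gripper open.
Joint ranges: [-3.1, 3.1], [-0.84, 2.19], [0.05, 2.79], [-1.13, 4.28], [0.06, 2.93], [-2.69, 2.69]. Speed limits (rad/s): [2.22, 2.22, 2.79, 3.14, 3.14, 3.14].

INTERFACE

Orientations are given as a 3x3 rotation matrix whose columns are the frame's x, y, z axes.
In Python, from plant import ctrl gives the robot as it stands.
- The arm moves only by the shell command python3 -m creep 'ROWS' [FORCE]. ROWS is JSON, a list of rows, each an object of numbers: "dx", "dy", "dz": the shift along the tool's x, y, z each as a share of 0.2 m, from -1 to 1; "wx", "wy", "wz": the turn, a rotation vector about the tool's x, y, z each as a share of 90 degrees, from -1 to 1; "fingers": the closure, from 0 (fully open) to 1 (shut). A call has 1 to 8 rows; each row is the pose to reach, as a shift and turn from the pose commanded when the call began, along the tool's axes at that moment; what a row does not reach only later rows make up. A row lasts 1/12 s, in which the tool goes at most 41.7 mm and 7.16 degrees, less where a joint would pass 70% of its speed; a pose out of reach is approached as far as the arm can. A call with a number of a shift or a turn outside -1 to 1 is refused whole. A call with a gripper value outside its range is refused whole. The fingers move at their own pace and stop on an object; FORCE is the grip in N (left out, the last holds). Time passes only in rows, so rows that repeat a pose let the fingers close. It gives the time, the measured TCP pose, the force, the opening and the grip force at its end, in the units of the state.
- ctrl.read_state(): the state, without advancing time (a new reading comes with each control period).
- ctrl.grab_frame(name): name is "side" or "top"; returns the picture (384x512x3 uint8, blue, green, red); there is no depth.
- ctrl.camera_params(name): a dict with "fx", "fy", "cx", "cy" (pixels), "R" (3x3) and "t" (3): a world point X has camera coordinates R X + t. Camera axes: x right, y down, z forward; pixel columns grow to the right and rows downward; lengths in m; the calibration is good to about 2 mm. A picture is of the moment at which its call begins. camera_params takes no time and is no camera call.
- ctrl.sign_off(): hands the job in; it is judged then, once.
The state is a dict: "t": time; "joint_pos": joint angles; "joint_vel": joint speeds; "joint_efforts": joint torques, N m; "tool_pos": TCP position; "tool_rot": TCP orientation; "force": force on the tool from outside, world axes, zero at the start; "ft_torque": the same for the moment, N m; "width": finger opening in m; "finger_force": force on a finger pad.
Only numpy, scipy, OpenCV 4.12 (cv2) and the standard library are available. Lean on these libraries where they do the work, as an engineer would, in place of code of your own. Each camera call takes 0.05 s, during which the arm holds its last target. There are 200 camera calls.

## Working session

There is one attempt and no reset: what is moved stays moved. The work goes in short steps, Python scripts to look and compute and a shell command to move; the robot and the scene stay as the last step left them, time stands still between calls to the robot, and variables do not carry over. Pictures are saved under pics/ and viewed, at most 13 in all, crops included, and the job is handed in when it is done.

```bash
ls; mkdir -p pics; python3 - <<'E'
from plant import ctrl
import cv2,numpy as np
np.set_printoptions(precision=4,suppress=True)
for n in("side","top"):
    im=ctrl.grab_frame(n); cv2.imwrite(f"pics/{n}0.png",im)
    p=ctrl.camera_params(n); print(n,p['fx'],p['fy'],p['cx'],p['cy']);print(np.array(p['R']),p['t'], -np.array(p['R']).T@p['t'])
s=ctrl.read_state();print(s['t'],s['tool_pos'],np.array(s['tool_rot']),s['width'])
E
```

```text
pics
side 361.1981767785762 361.1981767785762 249.43767841837368 190.02882272689067
[[-0.9937 -0.1119 -0.0114]
 [-0.0488  0.5198 -0.8529]
 [ 0.1013 -0.8469 -0.5219]] [0.5057 0.1097 0.8371] [0.423  0.7086 0.5362]
top 427.27300239741913 427.27300239741913 256.3463768470501 193.64286445121056
[[ 0.009  -0.9997 -0.0213]
 [-0.987  -0.0054 -0.1608]
 [ 0.1606  0.0225 -0.9868]] [0.0194 0.4987 1.152 ] [ 0.3069 -0.0038  1.2174]
0.1 [ 0.1418 -0.6085  0.2141] [[ 0.9739  0.2268 -0.0001]
 [ 0.2268 -0.9739  0.0009]
 [ 0.0001 -0.0009 -1.    ]] 0.09517135776612383
```

View pics/side0.png

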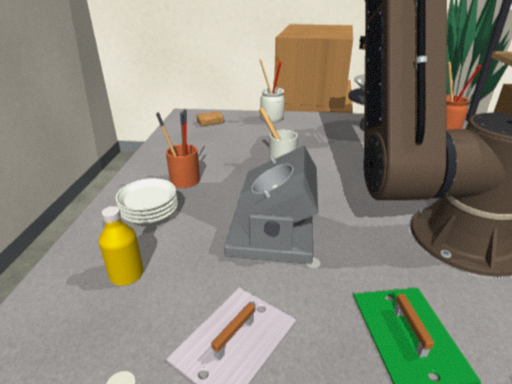

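View pics/top0.png

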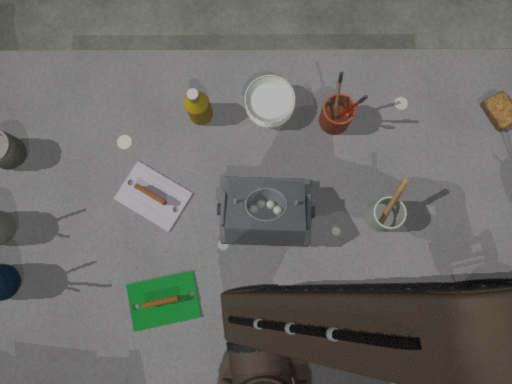

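Top view: the mill is at (266,210). Plate candidates are the pale one at (153,196) and the green one at (163,300). Only the pale one could be bare aluminium. Jar candidates are the white jar with one wooden rod at (390,212), the terracotta one at (336,114), and others at the edges. I'll enlarge crops of the candidates to confirm.

```bash
python3 - <<'E'
import cv2,numpy as np
t=cv2.imread("pics/top0.png");s=cv2.imread("pics/side0.png")
r=lambda a:cv2.resize(a,(400,300),interpolation=cv2.INTER_CUBIC)
cv2.imwrite("pics/crop1.png",np.vstack([np.hstack([r(t[150:240,100:220]),r(t[165:255,205:325])]),np.hstack([r(t[165:240,350:450]),r(s[95:170,240:340])])]))
E
```

```text
(no output)
```

View pics/crop1.png

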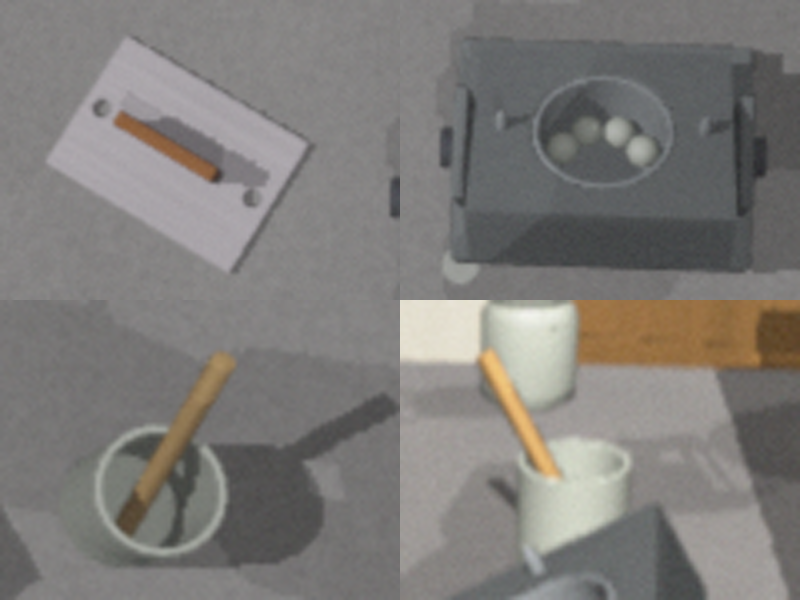

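Confirmed. The pale grey plate with streaks and a wooden handle has holes at top px ~(130.6,182.4) and (175.9,209.4), and it is the aluminium cover. The white jar at (390,212) holds only the plain stick, with its top at (405.5,180) and lower end at (382,221). Four pebbles lie on the low (robot-side) edge of the pot, and the pins are at about (235,201) and (296,202).

```bash
cat > h.py <<'E'
from plant import ctrl
import cv2,numpy as np
from scipy.spatial.transform import Rotation as Ro
np.set_printoptions(precision=4,suppress=True)
P={n:ctrl.camera_params(n) for n in("side","top")}
def ray(n,uv):
    p=P[n];R=np.array(p['R']);d=R.T@np.array([(uv[0]-p['cx'])/p['fx'],(uv[1]-p['cy'])/p['fy'],1]);return -R.T@np.array(p['t']),d/np.linalg.norm(d)
def onz(n,uv,z): o,d=ray(n,uv);return o+d*(z-o[2])/d[2]
def onplane(n,uv,q,nn): o,d=ray(n,uv);return o+d*((q-o)@nn)/(d@nn)
def tri(a,b):
    (o,d),(p,e)=ray("top",a),ray("side",b);t=np.linalg.lstsq(np.c_[d,-e],p-o,rcond=None)[0]
    x,y=o+d*t[0],p+e*t[1];return (x+y)/2,np.linalg.norm(x-y)
def px(n,X): p=P[n];c=np.array(p['R'])@X+p['t'];return c[:2]/c[2]*p['fx']+[p['cx'],p['cy']]
def go(pos,rot):
    "shares from the measured pose to the wanted TCP pose"
    s=ctrl.read_state();R=np.array(s['tool_rot'])
    return R.T@(np.array(pos)-s['tool_pos'])/.2, Ro.from_matrix(R.T@rot).as_rotvec()/(np.pi/2)
def blob(im,lo,hi,box):
    x0,y0,x1,y1=box;m=cv2.inRange(cv2.cvtColor(im,cv2.COLOR_BGR2HSV)[y0:y1,x0:x1],lo,hi)
    n,l,st,c=cv2.connectedComponentsWithStats(m);k=1+np.argmax(st[1:,4]);ys,xs=np.nonzero(l==k);return np.c_[xs+x0,ys+y0].astype(np.float32)
E
python3 - <<'E'
from h import *
t=cv2.imread("pics/top0.png");s=cv2.imread("pics/side0.png")
# jar & stick
jc=onz("top",(390.2,212.5),.105);print("jar rim c",jc)
w=((8,70,60),(25,255,255))
bt=blob(t,*w,(375,165,420,235));bs=blob(s,*w,(250,95,300,150))
for n,b in(("top",bt),("side",bs)):
    c=b.mean(0);v=np.linalg.svd(b-c,full_matrices=0)[2][0];q=(b-c)@v;print(n,"axis ends",c+v*q.min(),c+v*q.max())
print("stick top",*tri((405.5,180),(262,108.7)))
# pins
hsv=cv2.cvtColor(t,cv2.COLOR_BGR2GRAY).astype(float)
for b in((231,194,240,206),(291,194,301,208)):
    a=hsv[b[1]:b[3],b[0]:b[2]];wt=np.clip(a-np.median(a)-15,0,None);ys,xs=np.mgrid[b[1]:b[3],b[0]:b[2]]
    u=((wt*xs).sum()/wt.sum(),(wt*ys).sum()/wt.sum());print("pin",u,onz("top",u,.142),a.max())
# pot ring ellipse on slope
m=blob(t,(0,0,125),(180,60,200),(240,180,292,228));e=cv2.fitEllipse(cv2.convexHull(m));print("pot",e,len(m),onz("top",e[0],.135))
# cover
m=blob(t,(0,0,150),(180,60,255),(105,155,205,240));h=cv2.convexHull(m);r=cv2.minAreaRect(h);print("cover",r)
q=cv2.approxPolyDP(h,6,True)[:,0];print([onz("top",v,.006)[:2] for v in q], onz("top",r[0],.006))
for u in((130.6,182.4),(175.9,209.4)):print("hole",onz("top",u,.004))
b=blob(t,(5,100,60),(22,255,255),(120,170,190,215));r=cv2.minAreaRect(b);print("handle",r,onz("top",r[0],.046))
# mill cheeks / head mask
m=blob(t,(80,5,40),(130,90,120),(205,165,325,255));r=cv2.minAreaRect(m);print("mill",r)
E
```

```text
jar rim c [ 0.4402 -0.3272  0.105 ]
top axis ends [406.2829 178.1678] [380.4732 221.6876]
side axis ends [291.1244  94.5013] [292.1017 110.4234]
stick top [ 0.5101 -0.3471  0.1764] 0.0046433581575294125
pin (np.float64(234.29591836734693), np.float64(200.31632653061226)) [0.4645 0.0768 0.142 ] 134.0
pin (np.float64(295.5416666666667), np.float64(202.10416666666666)) [ 0.4608 -0.0789  0.142 ] 121.0
pot ((273.3252868652344, 206.83616638183594), (10.024707794189453, 16.89044189453125), 134.36993408203125) 105 [ 0.4493 -0.0227  0.135 ]
cover ((152.3302001953125, 195.47616577148438), (64.36512756347656, 45.634178161621094), 31.184978485107422)
[array([0.505 , 0.2123]), array([0.3951, 0.2743]), array([0.4891, 0.4351]), array([0.599 , 0.3712])] [0.4971 0.3241 0.006 ]
hole [0.5356 0.39   0.004 ]
hole [0.4573 0.2546 0.004 ]
handle ((149.5441131591797, 193.4264678955078), (33.61372375488281, 3.9444665908813477), 30.963754653930664) [0.4966 0.3214 0.046 ]
mill ((265.4273681640625, 210.9973602294922), (97.2993392944336, 67.73704528808594), 2.0825653076171875)
```

```bash
cat >> h.py <<'E'
def frame(u,az):
    "tool rotation: z=-u, y horizontal facing -y"
    y=-np.array([-np.sin(az),np.cos(az),0]);z=-u/np.linalg.norm(u);y-=z*(y@z);y/=np.linalg.norm(y);return np.c_[np.cross(y,z),y,z]
def lean(deg,az): a=np.radians(deg);return np.array([np.sin(a)*np.cos(az),np.sin(a)*np.sin(az),np.cos(a)])
E
python3 - <<'E'
from h import *
t=cv2.imread("pics/top0.png")
lo=onz("top",(381.5,220.5),.010);top=np.array([.5101,-.3471,.1764]);print(lo,top-lo,np.linalg.norm(top-lo))
d=(top-lo);az=np.arctan2(d[1],d[0]);print(np.degrees(az),np.degrees(np.arctan2(np.hypot(d[0],d[1]),d[2])), px("top",top),px("side",top))
u=lean(32,az)
R=frame(u,az)
print("pre",top+.06*u,*go(top+.06*u,R)); print("grasp tcp",top-.059*u)
# pot ring: ray-fit of bright rim
g=cv2.resize(cv2.cvtColor(t,cv2.COLOR_BGR2GRAY)[175:232,238:296],None,fx=4,fy=4,interpolation=cv2.INTER_CUBIC).astype(float)
c=((265.9-238)*4,(204.3-175)*4);pts=[]
for a in np.radians(np.arange(0,360,5)):
    k=np.linspace(.8,1.2,41);xs=c[0]+k*82*np.cos(a);ys=c[1]+k*65*np.sin(a);v=cv2.remap(g.astype(np.float32),xs.astype(np.float32)[None],ys.astype(np.float32)[None],1)[0]
    i=v.argmax();pts.append((xs[i]/4+238,ys[i]/4+175))
pts=np.float32(pts);e=cv2.fitEllipseAMS(pts);print(e)
n=lean(30,np.radians(1.4));q=np.array([.457,-.001,.135])
X=np.array([onplane("top",p,q,n) for p in pts]);ex=np.array([n[2],0,-n[0]])
D=X-q;y=D[:,1];x=D@ex;
from scipy.optimize import least_squares
f=least_squares(lambda p:np.hypot(x-p[0],y-p[1])-p[2],(0,0,.052),loss="soft_l1",f_scale=.001);print("pot circle",f.x,q+ex*f.x[0]+np.array([0,f.x[1],0]))
E
```

```text
[ 0.4288 -0.3296  0.01  ] [ 0.0813 -0.0175  0.1664] 0.1860386854517621
-12.163687176007748 26.563714352225013 [405.4965 180.9418] [261.2461 108.5428]
pre [ 0.5412 -0.3538  0.2273] [ 2.2339 -0.7874 -0.0648] [ 0.0778 -0.3497  0.2736]
grasp tcp [ 0.4795 -0.3405  0.1264]
((265.1468200683594, 204.27731323242188), (31.910390853881836, 39.88845443725586), 85.90648651123047)
pot circle [-0.0006 -0.0015  0.0518] [ 0.4565 -0.0025  0.1353]
```

```bash
python3 -m creep '[{"dx":1,"dy":-0.35,"dz":-0.25},{"dx":1,"dy":-0.35,"dz":-0.25},{"dx":1,"dy":-0.35,"dz":-0.25},{"dx":1,"dy":-0.35,"dz":-0.25},{"dx":1,"dy":-0.35,"dz":-0.25},{"dx":1,"dy":-0.35,"dz":-0.25}]'
cat >> h.py <<'E'
az=np.radians(-16);u=lean(32,az);RS=frame(u,az);top=np.array([.5101,-.3471,.1764])
E
python3 - <<'E'
from h import *
s=ctrl.read_state();print(s['t'],s['tool_pos'],s['joint_pos']);print(*go(top+.06*u,RS))
E
```

```text
0.1 [ 0.1418 -0.6085  0.2141] [-1.4476  0.4915  1.5594  0.      1.0917 -0.1056]
[ 2.229  -0.7779 -0.0648] [ 0.0897 -0.3477  0.3151]invalid input at $[0]: expected keys dx, dy, dz, wx, wy, wz, fingers
```

```bash
python3 -m creep '[{"dx":1,"dy":-0.35,"dz":-0.25,"wx":0,"wy":0,"wz":0,"fingers":0},{"dx":1,"dy":-0.35,"dz":-0.25,"wx":0,"wy":0,"wz":0,"fingers":0},{"dx":1,"dy":-0.35,"dz":-0.25,"wx":0,"wy":0,"wz":0,"fingers":0},{"dx":1,"dy":-0.35,"dz":-0.25,"wx":0,"wy":0,"wz":0,"fingers":0},{"dx":1,"dy":-0.35,"dz":-0.25,"wx":0,"wy":0,"wz":0,"fingers":0},{"dx":1,"dy":-0.35,"dz":-0.25,"wx":0,"wy":0,"wz":0,"fingers":0}]'
python3 - <<'E'
from h import *
s=ctrl.read_state();print(s['t'],s['tool_pos'],s['joint_pos']);print(*go(top+.06*u,RS))
E
```

```text
t: 0.6
tool_pos: [0.3246, -0.4925, 0.2661]
tool_rot: [[0.973, 0.23, 0.002], [0.23, -0.973, -0.001], [0.001, 0.001, -1.0]]
force: [0.8, -0.6, 0.5]
width: 0.0953
finger_force: 0.0
0.6 [ 0.3246 -0.4925  0.2661] [-1.1004  0.3927  1.5812  0.0011  1.1662  0.238 ]
[ 1.208  -0.4167  0.1951] [ 0.0914 -0.3487  0.3168]
```

```bash
python3 -m creep '[{"dx":1,"dy":-0.42,"dz":0,"wx":0.09,"wy":-0.35,"wz":0.315,"fingers":0},{"dx":1,"dy":-0.42,"dz":0,"wx":0.09,"wy":-0.35,"wz":0.315,"fingers":0},{"dx":1,"dy":-0.42,"dz":0,"wx":0.09,"wy":-0.35,"wz":0.315,"fingers":0},{"dx":1,"dy":-0.42,"dz":0,"wx":0.09,"wy":-0.35,"wz":0.315,"fingers":0},{"dx":1,"dy":-0.42,"dz":0,"wx":0.09,"wy":-0.35,"wz":0.315,"fingers":0},{"dx":1,"dy":-0.42,"dz":0,"wx":0.09,"wy":-0.35,"wz":0.315,"fingers":0},{"dx":1,"dy":-0.42,"dz":0,"wx":0.09,"wy":-0.35,"wz":0.315,"fingers":0},{"dx":1,"dy":-0.42,"dz":0,"wx":0.09,"wy":-0.35,"wz":0.315,"fingers":0}]'
python3 - <<'E'
from h import *
s=ctrl.read_state();print(s['t'],s['tool_pos'],s['joint_pos']);print(*go(top+.06*u,RS))
E
```

```text
t: 1.27
tool_pos: [0.4977, -0.3672, 0.2621]
tool_rot: [[0.812, -0.274, -0.516], [-0.232, -0.962, 0.147], [-0.536, 0.0, -0.844]]
force: [0.0, -0.5, 0.1]
width: 0.0952
finger_force: 0.0
1.2667 [ 0.4977 -0.3672  0.2621] [-0.6552  0.6874  1.173  -0.2052  1.8097  1.1987]
[ 0.2546 -0.1137  0.0444] [0.0007 0.0048 0.0007]
```

```bash
python3 -m creep '[{"dx":0.255,"dy":-0.11,"dz":0.04,"wx":0,"wy":0,"wz":0,"fingers":0},{"dx":0.255,"dy":-0.11,"dz":0.04,"wx":0,"wy":0,"wz":0,"fingers":0},{"dx":0.255,"dy":-0.11,"dz":0.04,"wx":0,"wy":0,"wz":0,"fingers":0},{"dx":0.255,"dy":-0.11,"dz":0.04,"wx":0,"wy":0,"wz":0,"fingers":0}]'
python3 - <<'E'
from h import *
print(*go(top-.059*u,RS))
im=ctrl.grab_frame("top");a=cv2.resize(im[130:260,330:490],(480,390))
b=cv2.resize(ctrl.grab_frame("side")[60:190,200:360],(480,390));cv2.imwrite("pics/pre.png",cv2.resize(np.hstack([a,b]),(800,325)))
E
```

```text
t: 1.6
tool_pos: [0.5392, -0.358, 0.2304]
tool_rot: [[0.813, -0.275, -0.513], [-0.233, -0.961, 0.146], [-0.533, 0.001, -0.846]]
force: [0.2, -0.0, 1.1]
width: 0.0949
finger_force: 0.0
[ 0.0143 -0.0131  0.6061] [0.0007 0.0024 0.    ]
```

View pics/pre.png

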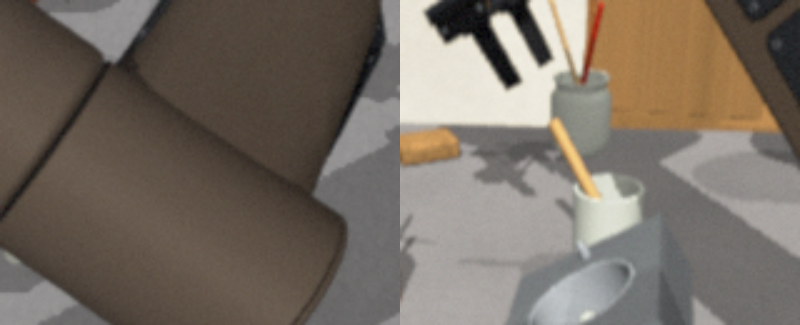

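The fingers straddle the stick's extended axis (fingertips ~(529,75), stick top ~(556,125) in the right-hand crop). I'll slide down along it and grip.

```bash
python3 -m creep '[{"dx":0.015,"dy":-0.013,"dz":0.2,"wx":0,"wy":0,"wz":0,"fingers":0},{"dx":0.015,"dy":-0.013,"dz":0.4,"wx":0,"wy":0,"wz":0,"fingers":0},{"dx":0.015,"dy":-0.013,"dz":0.6,"wx":0,"wy":0,"wz":0,"fingers":0},{"dx":0.015,"dy":-0.013,"dz":0.6,"wx":0,"wy":0,"wz":0,"fingers":0},{"dx":0.015,"dy":-0.013,"dz":0.6,"wx":0,"wy":0,"wz":0,"fingers":0}]' && python3 -m creep '[{"dx":0,"dy":0,"dz":0,"wx":0,"wy":0,"wz":0,"fingers":0.5},{"dx":0,"dy":0,"dz":0,"wx":0,"wy":0,"wz":0,"fingers":1},{"dx":0,"dy":0,"dz":0,"wx":0,"wy":0,"wz":0,"fingers":1},{"dx":0,"dy":0,"dz":0,"wx":0,"wy":0,"wz":0,"fingers":1},{"dx":0,"dy":0,"dz":0,"wx":0,"wy":0,"wz":0,"fingers":1},{"dx":0,"dy":0,"dz":0,"wx":0,"wy":0,"wz":0,"fingers":1},{"dx":0,"dy":0,"dz":0,"wx":0,"wy":0,"wz":0,"fingers":1},{"dx":0,"dy":0,"dz":0,"wx":0,"wy":0,"wz":0,"fingers":1}]' 35
```

```text
t: 2.12
tool_pos: [0.4802, -0.3388, 0.1281]
tool_rot: [[0.813, -0.277, -0.513], [-0.235, -0.961, 0.147], [-0.533, 0.001, -0.846]]
force: [0.3, 0.3, 0.5]
width: 0.0952
finger_force: 0.0
t: 2.78
tool_pos: [0.4816, -0.3383, 0.1275]
tool_rot: [[0.813, -0.275, -0.512], [-0.234, -0.961, 0.146], [-0.533, 0.001, -0.846]]
force: [0.0, -0.4, 0.5]
width: 0.0475
finger_force: 0.0
```

```bash
python3 -m creep '[{"dx":0,"dy":0,"dz":0,"wx":0,"wy":0,"wz":0,"fingers":1},{"dx":0,"dy":0,"dz":0,"wx":0,"wy":0,"wz":0,"fingers":1},{"dx":0,"dy":0,"dz":0,"wx":0,"wy":0,"wz":0,"fingers":1},{"dx":0,"dy":0,"dz":0,"wx":0,"wy":0,"wz":0,"fingers":1},{"dx":0,"dy":0,"dz":0,"wx":0,"wy":0,"wz":0,"fingers":1},{"dx":0,"dy":0,"dz":0,"wx":0,"wy":0,"wz":0,"fingers":1},{"dx":0,"dy":0,"dz":0,"wx":0,"wy":0,"wz":0,"fingers":1},{"dx":0,"dy":0,"dz":0,"wx":0,"wy":0,"wz":0,"fingers":1}]' 35
```

```text
t: 3.45
tool_pos: [0.4815, -0.3384, 0.1275]
tool_rot: [[0.813, -0.276, -0.512], [-0.234, -0.961, 0.146], [-0.533, 0.001, -0.846]]
force: [-1.3, -0.6, 0.2]
width: 0.0158
finger_force: 35.0
```

```bash
python3 -m creep '[{"dx":-0.06,"dy":0,"dz":-0.2,"wx":0,"wy":0,"wz":0,"fingers":1},{"dx":-0.12,"dy":0,"dz":-0.4,"wx":0,"wy":0,"wz":0,"fingers":1},{"dx":-0.18,"dy":0,"dz":-0.6,"wx":0,"wy":0,"wz":0,"fingers":1},{"dx":-0.25,"dy":0,"dz":-0.81,"wx":0,"wy":0,"wz":0,"fingers":1},{"dx":-0.25,"dy":0,"dz":-0.9,"wx":0,"wy":0,"wz":0,"fingers":1},{"dx":-0.25,"dy":0,"dz":-0.9,"wx":0,"wy":0,"wz":0,"fingers":1}]'
cat >> h.py <<'E'
azm=np.radians(-1.36);n=lean(30,azm);RM=frame(n,azm);H0=np.array([.457,-.002,.135]);F=H0-.06*n
E
python3 - <<'E'
from h import *
print(RM); im=ctrl.grab_frame("side");cv2.imwrite("pics/lift.png",im)
T=F+.147*n-RM[:,0]*.010  # x check below
print("tool x vs upslope (toward robot):",RM[:,0]); print(T,*go(T+.11*n,RM))
s=ctrl.read_state();Rt=np.array(s['tool_rot']);p=s['tool_pos']
print("expected stick end px",px("side",p+.141*Rt[:,2]),px("side",p-.059*Rt[:,2]))
E
```

```text
t: 3.95
tool_pos: [0.5348, -0.3534, 0.311]
tool_rot: [[0.817, -0.275, -0.507], [-0.236, -0.961, 0.142], [-0.526, 0.004, -0.85]]
force: [-0.2, 1.1, -0.7]
width: 0.0157
finger_force: 35.0
[[ 0.8658 -0.0237 -0.4999]
 [-0.0206 -0.9997  0.0119]
 [-0.5     0.     -0.866 ]]
tool x vs upslope (toward robot): [ 0.8658 -0.0206 -0.5   ]
[ 0.4918 -0.0028  0.2153] [-0.3636 -1.6952  0.206 ] [-0.0822  0.022  -0.1401]
expected stick end px [277.1116 106.6264] [242.948   43.5371]
```

View pics/lift.png

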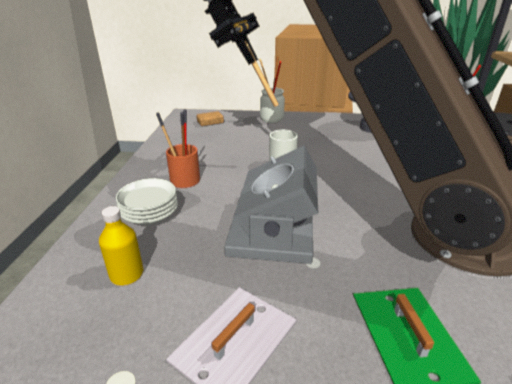

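The stick is held clear of the jar, with its lower end at about (274,106). Next I'll check the tip offset from the picture and move over the pot.

```bash
python3 - <<'E'
from h import *
im=cv2.imread("pics/lift.png")
b=blob(im,(8,80,110),(25,255,255),(235,55,280,112));c=b.mean(0);v=np.linalg.svd(b-c,full_matrices=0)[2][0];q=(b-c)@v;print(c+v*q.min(),c+v*q.max(),len(b))
E
python3 -m creep '[{"dx":-0.18,"dy":-0.9,"dz":0.1,"wx":-0.082,"wy":0.022,"wz":-0.14,"fingers":1},{"dx":-0.18,"dy":-0.9,"dz":0.1,"wx":-0.082,"wy":0.022,"wz":-0.14,"fingers":1},{"dx":-0.18,"dy":-0.9,"dz":0.1,"wx":-0.082,"wy":0.022,"wz":-0.14,"fingers":1},{"dx":-0.18,"dy":-0.9,"dz":0.1,"wx":-0.082,"wy":0.022,"wz":-0.14,"fingers":1},{"dx":-0.18,"dy":-0.9,"dz":0.1,"wx":-0.082,"wy":0.022,"wz":-0.14,"fingers":1},{"dx":-0.18,"dy":-0.9,"dz":0.1,"wx":-0.082,"wy":0.022,"wz":-0.14,"fingers":1}]'
python3 - <<'E'
from h import *
T=F+.147*n-RM[:,0]*.010
print(*go(T+.11*n,RM))
E
```

```text
[253.3621  60.8453] [276.3275 105.347 ] 268
t: 4.5
tool_pos: [0.5429, -0.1648, 0.3077]
tool_rot: [[0.863, -0.02, -0.504], [-0.016, -1.0, 0.013], [-0.504, -0.004, -0.864]]
force: [-0.0, -1.2, 0.4]
width: 0.0159
finger_force: 35.0
[-0.0032 -0.8038 -0.012 ] [-0.0009  0.0032  0.0029]
```

```bash
python3 -m creep '[{"dx":0,"dy":-0.8,"dz":0,"wx":0,"wy":0,"wz":0,"fingers":1},{"dx":0,"dy":-0.8,"dz":0,"wx":0,"wy":0,"wz":0,"fingers":1},{"dx":0,"dy":-0.8,"dz":0,"wx":0,"wy":0,"wz":0,"fingers":1},{"dx":0,"dy":-0.8,"dz":0,"wx":0,"wy":0,"wz":0,"fingers":1},{"dx":0,"dy":-0.8,"dz":0,"wx":0,"wy":0,"wz":0,"fingers":1},{"dx":0,"dy":-0.8,"dz":0,"wx":0,"wy":0,"wz":0,"fingers":1}]'
python3 - <<'E'
from h import *
T=F+.147*n-RM[:,0]*.010
print(*go(T,RM))
E
```

```text
t: 5.0
tool_pos: [0.5469, -0.0082, 0.3078]
tool_rot: [[0.863, -0.023, -0.504], [-0.019, -1.0, 0.013], [-0.504, -0.002, -0.864]]
force: [-0.5, -0.6, -0.3]
width: 0.016
finger_force: 35.0
[-0.0052 -0.0197  0.5383] [-0.0008  0.0031  0.0013]
```

```bash
python3 -m creep '[{"dx":-0.005,"dy":-0.02,"dz":0.15,"wx":0,"wy":0,"wz":0,"fingers":1},{"dx":-0.005,"dy":-0.02,"dz":0.25,"wx":0,"wy":0,"wz":0,"fingers":1},{"dx":-0.005,"dy":-0.02,"dz":0.35,"wx":0,"wy":0,"wz":0,"fingers":1},{"dx":-0.005,"dy":-0.02,"dz":0.42,"wx":0,"wy":0,"wz":0,"fingers":1},{"dx":-0.005,"dy":-0.02,"dz":0.48,"wx":0,"wy":0,"wz":0,"fingers":1},{"dx":-0.005,"dy":-0.02,"dz":0.52,"wx":0,"wy":0,"wz":0,"fingers":1},{"dx":-0.005,"dy":-0.02,"dz":0.52,"wx":0,"wy":0,"wz":0,"fingers":1},{"dx":-0.005,"dy":-0.02,"dz":0.52,"wx":0,"wy":0,"wz":0,"fingers":1}]'
python3 - <<'E'
from h import *
im=ctrl.grab_frame("side");cv2.imwrite("pics/in.png",cv2.resize(im[110:260,200:340],(700,600)[::1]))
T=F+.147*n
print(*go(T,RM))
E
```

```text
t: 5.67
tool_pos: [0.4942, -0.0041, 0.2193]
tool_rot: [[0.864, -0.026, -0.503], [-0.021, -1.0, 0.015], [-0.503, -0.002, -0.864]]
force: [-0.0, -0.1, 0.5]
width: 0.0159
finger_force: 35.0
[ 0.0493 -0.0047  0.0254] [-0.0017  0.0018 -0.0002]
```

View pics/in.png

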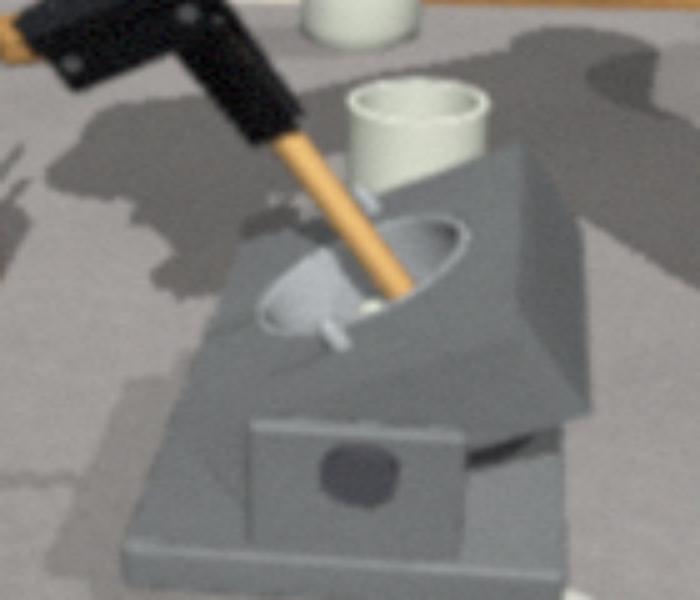

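The stick is inside the pot near the up-slope side, and the pebbles are below it. Now I'll stir.

```bash
python3 -m creep '[{"dx":-0.1,"dy":0,"dz":0.02,"wx":0,"wy":0,"wz":0,"fingers":1},{"dx":-0.08,"dy":-0.075,"dz":0.02,"wx":0,"wy":0,"wz":0,"fingers":1},{"dx":-0.025,"dy":-0.13,"dz":0.02,"wx":0,"wy":0,"wz":0,"fingers":1},{"dx":0.05,"dy":-0.15,"dz":0.02,"wx":0,"wy":0,"wz":0,"fingers":1},{"dx":0.125,"dy":-0.13,"dz":0.02,"wx":0,"wy":0,"wz":0,"fingers":1},{"dx":0.18,"dy":-0.075,"dz":0.02,"wx":0,"wy":0,"wz":0,"fingers":1},{"dx":0.2,"dy":0,"dz":0.02,"wx":0,"wy":0,"wz":0,"fingers":1},{"dx":0.18,"dy":0.075,"dz":0.02,"wx":0,"wy":0,"wz":0,"fingers":1}]'
python3 - <<'E'
from h import *
cv2.imwrite("pics/s1.png",ctrl.grab_frame("side")); print(*go(F+.147*n,RM))
E
```

```text
t: 6.38
tool_pos: [0.5237, -0.0196, 0.1965]
tool_rot: [[0.864, -0.024, -0.503], [-0.019, -1.0, 0.015], [-0.503, -0.003, -0.864]]
force: [-0.6, 6.8, 0.6]
width: 0.016
finger_force: 35.0
[-0.1285 -0.0908  0.0019] [-0.0027  0.0027 -0.0005]
```

```bash
python3 -m creep '[{"dx":-0.055,"dy":0.055,"dz":0,"wx":0,"wy":0,"wz":0,"fingers":1},{"dx":-0.13,"dy":0.075,"dz":0,"wx":0,"wy":0,"wz":0,"fingers":1},{"dx":-0.205,"dy":0.055,"dz":0,"wx":0,"wy":0,"wz":0,"fingers":1},{"dx":-0.26,"dy":0,"dz":0,"wx":0,"wy":0,"wz":0,"fingers":1},{"dx":-0.28,"dy":-0.075,"dz":0,"wx":0,"wy":0,"wz":0,"fingers":1},{"dx":-0.26,"dy":-0.15,"dz":0,"wx":0,"wy":0,"wz":0,"fingers":1},{"dx":-0.205,"dy":-0.205,"dz":0,"wx":0,"wy":0,"wz":0,"fingers":1},{"dx":-0.13,"dy":-0.225,"dz":0,"wx":0,"wy":0,"wz":0,"fingers":1}]' | grep -E 'pos|force'
python3 -m creep '[{"dx":0.075,"dy":0.02,"dz":0,"wx":0,"wy":0,"wz":0,"fingers":1},{"dx":0.13,"dy":0.075,"dz":0,"wx":0,"wy":0,"wz":0,"fingers":1},{"dx":0.15,"dy":0.15,"dz":0,"wx":0,"wy":0,"wz":0,"fingers":1},{"dx":0.13,"dy":0.225,"dz":0,"wx":0,"wy":0,"wz":0,"fingers":1},{"dx":0.075,"dy":0.28,"dz":0,"wx":0,"wy":0,"wz":0,"fingers":1},{"dx":0,"dy":0.3,"dz":0,"wx":0,"wy":0,"wz":0,"fingers":1},{"dx":-0.075,"dy":0.28,"dz":0,"wx":0,"wy":0,"wz":0,"fingers":1},{"dx":-0.13,"dy":0.225,"dz":0,"wx":0,"wy":0,"wz":0,"fingers":1}]'| grep -E 'pos|force'
python3 - <<'E'
from h import *
R=np.array(ctrl.read_state()['tool_rot']);print(*go(F+.147*n,RM),ctrl.read_state()['tool_pos']+.141*R[:,2]-F)
cv2.imwrite("pics/s2.png",ctrl.grab_frame("side"))
E
```

```text
tool_pos: [0.5023, 0.0287, 0.211]
force: [-1.5, 0.6, 0.0]
finger_force: 35.0
tool_pos: [0.4772, -0.0197, 0.2252]
force: [3.7, 0.6, -2.8]
finger_force: 35.0
[ 0.136  -0.0864  0.0075] [-0.0018 -0.0006 -0.0016] [-0.0202 -0.0163  0.02  ]
```

```bash
python3 -m creep '[{"dx":-0.02,"dy":-0.075,"dz":0,"wx":0,"wy":0,"wz":0,"fingers":1},{"dx":0,"dy":-0.15,"dz":0,"wx":0,"wy":0,"wz":0,"fingers":1},{"dx":0.055,"dy":-0.205,"dz":0,"wx":0,"wy":0,"wz":0,"fingers":1},{"dx":0.13,"dy":-0.225,"dz":0,"wx":0,"wy":0,"wz":0,"fingers":1},{"dx":0.205,"dy":-0.205,"dz":0,"wx":0,"wy":0,"wz":0,"fingers":1},{"dx":0.26,"dy":-0.15,"dz":0,"wx":0,"wy":0,"wz":0,"fingers":1},{"dx":0.28,"dy":-0.075,"dz":0,"wx":0,"wy":0,"wz":0,"fingers":1},{"dx":0.26,"dy":0,"dz":0,"wx":0,"wy":0,"wz":0,"fingers":1}]'| grep -E 'pos|force'
python3 -m creep '[{"dx":-0.055,"dy":0.055,"dz":0,"wx":0,"wy":0,"wz":0,"fingers":1},{"dx":-0.055,"dy":0.055,"dz":0,"wx":0,"wy":0,"wz":0,"fingers":1},{"dx":-0.055,"dy":0.055,"dz":0,"wx":0,"wy":0,"wz":0,"fingers":1},{"dx":-0.055,"dy":0.055,"dz":0,"wx":0,"wy":0,"wz":0,"fingers":1}]'| grep -E 'pos|force'
python3 - <<'E'
from h import *
cv2.imwrite("pics/s3.png",ctrl.grab_frame("side"));print(*go(F+.147*n,RM))
E
```

```text
tool_pos: [0.5233, -0.0195, 0.1962]
force: [-0.1, 2.2, -0.0]
finger_force: 35.0
tool_pos: [0.5128, -0.0298, 0.2041]
force: [0.6, -0.5, -0.8]
finger_force: 35.0
[-0.0726 -0.131   0.0053] [-0.0014  0.0013  0.0002]
```

```bash
python3 -m creep '[{"dx":-0.04,"dy":-0.1,"dz":-0.1,"wx":0,"wy":0,"wz":0,"fingers":1},{"dx":-0.04,"dy":-0.1,"dz":-0.25,"wx":0,"wy":0,"wz":0,"fingers":1},{"dx":-0.04,"dy":-0.1,"dz":-0.4,"wx":0,"wy":0,"wz":0,"fingers":1},{"dx":-0.04,"dy":-0.1,"dz":-0.6,"wx":0,"wy":0,"wz":0,"fingers":1},{"dx":-0.04,"dy":-0.1,"dz":-0.6,"wx":0,"wy":0,"wz":0,"fingers":1}]'| grep -E 'pos|force'
cat >> h.py <<'E'
RG=np.array([[.813,-.276,-.512],[-.234,-.961,.146],[-.533,.001,-.846]]);PG=np.array([.4815,-.3384,.1275])
E
python3 - <<'E'
from h import *
print(*go((.5348,-.3534,.311),RG))
E
```

```text
tool_pos: [0.5701, -0.0107, 0.3166]
force: [1.1, 0.6, -0.7]
finger_force: 35.0
[-0.1057  1.7172  0.0899] [ 0.0825 -0.0282  0.1407]
```

```bash
python3 -m creep '[{"dx":-0.05,"dy":0.95,"dz":0.04,"wx":0.0825,"wy":-0.028,"wz":0.14,"fingers":1},{"dx":-0.05,"dy":0.95,"dz":0.04,"wx":0.0825,"wy":-0.028,"wz":0.14,"fingers":1},{"dx":-0.05,"dy":0.95,"dz":0.04,"wx":0.0825,"wy":-0.028,"wz":0.14,"fingers":1},{"dx":-0.05,"dy":0.95,"dz":0.04,"wx":0.0825,"wy":-0.028,"wz":0.14,"fingers":1},{"dx":-0.05,"dy":0.95,"dz":0.04,"wx":0.0825,"wy":-0.028,"wz":0.14,"fingers":1},{"dx":-0.05,"dy":0.95,"dz":0.04,"wx":0.0825,"wy":-0.028,"wz":0.14,"fingers":1}]'| grep -E 'pos|force'
python3 - <<'E'
from h import *
print(*go((.5348,-.3534,.311),RG))
E
```

```text
tool_pos: [0.5488, -0.2049, 0.3083]
force: [-0.8, 0.6, -1.1]
finger_force: 35.0
[ 0.112   0.7327 -0.0856] [-0.0004  0.0059 -0.0029]
```

```bash
python3 -m creep '[{"dx":0.11,"dy":0.73,"dz":-0.085,"wx":0,"wy":0.005,"wz":0,"fingers":1},{"dx":0.11,"dy":0.73,"dz":-0.085,"wx":0,"wy":0.005,"wz":0,"fingers":1},{"dx":0.11,"dy":0.73,"dz":-0.085,"wx":0,"wy":0.005,"wz":0,"fingers":1},{"dx":0.11,"dy":0.73,"dz":-0.085,"wx":0,"wy":0.005,"wz":0,"fingers":1},{"dx":0.11,"dy":0.73,"dz":-0.085,"wx":0,"wy":0.005,"wz":0,"fingers":1},{"dx":0.11,"dy":0.73,"dz":-0.085,"wx":0,"wy":0.005,"wz":0,"fingers":1}]'| grep -E 'pos|force'
python3 - <<'E'
from h import *
print(*go((.5348,-.3534,.311),RG),*go(PG+[.003,-.001,.004],RG))
im=ctrl.grab_frame("side")
b=blob(im,(8,80,110),(25,255,255),(235,55,280,112));c=b.mean(0);v=np.linalg.svd(b-c,full_matrices=0)[2][0];q=(b-c)@v;print(c+v*q.min(),c+v*q.max(),len(b))
m=cv2.inRange(cv2.cvtColor(im,cv2.COLOR_BGR2HSV),(25,0,150),(90,60,255));m0=cv2.inRange(cv2.cvtColor(cv2.imread("pics/lift.png"),cv2.COLOR_BGR2HSV),(25,0,150),(90,60,255))
for k in(m0,m):ys,xs=np.nonzero(k[125:160,265:302]);print("jar",xs.mean()+265,ys.mean()+125,len(xs))
E
```

```text
tool_pos: [0.536, -0.3488, 0.311]
force: [-0.0, 0.3, -0.6]
finger_force: 35.0
[ 0.0009  0.0239 -0.0003] [-0.      0.0011 -0.0007] [0.2597 0.0249 0.8979] [-0.      0.0011 -0.0007]
[250.4895  55.2201] [272.8409 107.0686] 274
jar 281.8031007751938 142.46201550387596 645
jar 281.7642405063291 142.53639240506328 632
```

```bash
python3 -m creep '[{"dx":0.055,"dy":0.015,"dz":0.2,"wx":0,"wy":0,"wz":0,"fingers":1},{"dx":0.11,"dy":0.02,"dz":0.4,"wx":0,"wy":0,"wz":0,"fingers":1},{"dx":0.15,"dy":0.02,"dz":0.55,"wx":0,"wy":0,"wz":0,"fingers":1},{"dx":0.185,"dy":0.02,"dz":0.7,"wx":0,"wy":0,"wz":0,"fingers":1},{"dx":0.205,"dy":0.02,"dz":0.8,"wx":0,"wy":0,"wz":0,"fingers":1},{"dx":0.21,"dy":0.02,"dz":0.85,"wx":0,"wy":0,"wz":0,"fingers":1},{"dx":0.21,"dy":0.02,"dz":0.85,"wx":0,"wy":0,"wz":0,"fingers":1}]'| grep -E 'pos|force'
python3 - <<'E'
from h import *
im=ctrl.grab_frame("side");cv2.imwrite("pics/ret.png",cv2.resize(im[80:170,220:340],(800,600)))
print(*go(PG+[-.005,0,.006],RG))
m=cv2.inRange(cv2.cvtColor(im,cv2.COLOR_BGR2HSV),(25,0,150),(90,60,255))
ys,xs=np.nonzero(m[132:160,265:302]);print("jar",xs.mean()+265,ys.mean()+132,len(xs))
E
```

```text
tool_pos: [0.4812, -0.3358, 0.1444]
force: [-0.7, 0.4, -0.3]
finger_force: 35.0
[0.0122 0.0165 0.0653] [0.0008 0.001  0.0004]
jar 281.74003795066415 144.77039848197344 527
```

View pics/ret.png

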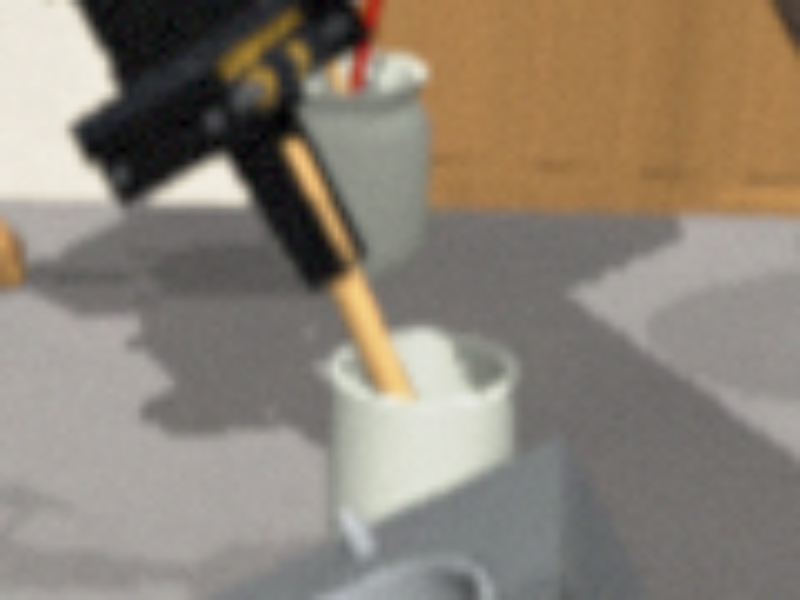

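The stick is inside the jar and the jar hasn't moved. I'll lower the last 13 mm, release and back off.

```bash
python3 -m creep '[{"dx":0.01,"dy":0.01,"dz":0.03,"wx":0,"wy":0,"wz":0,"fingers":1},{"dx":0.01,"dy":0.01,"dz":0.06,"wx":0,"wy":0,"wz":0,"fingers":1},{"dx":0.01,"dy":0.01,"dz":0.065,"wx":0,"wy":0,"wz":0,"fingers":1},{"dx":0.01,"dy":0.01,"dz":0.065,"wx":0,"wy":0,"wz":0,"fingers":1}]'| grep -E 'pos|force'
python3 -m creep '[{"dx":0,"dy":0,"dz":0,"wx":0,"wy":0,"wz":0,"fingers":0.7},{"dx":0,"dy":0,"dz":0,"wx":0,"wy":0,"wz":0,"fingers":0.5},{"dx":0,"dy":0,"dz":0,"wx":0,"wy":0,"wz":0,"fingers":0.3},{"dx":0,"dy":0,"dz":0,"wx":0,"wy":0,"wz":0,"fingers":0.3},{"dx":0,"dy":0,"dz":0,"wx":0,"wy":0,"wz":0,"fingers":0.3},{"dx":0,"dy":0,"dz":0,"wx":0,"wy":0,"wz":0,"fingers":0.3},{"dx":0,"dy":0,"dz":0,"wx":0,"wy":0,"wz":0,"fingers":0.3},{"dx":0,"dy":0,"dz":0,"wx":0,"wy":0,"wz":0,"fingers":0.3}]' | grep -E 'pos|force|width'
python3 -m creep '[{"dx":0,"dy":0,"dz":-0.15,"wx":0,"wy":0,"wz":0,"fingers":0.3},{"dx":0,"dy":0,"dz":-0.3,"wx":0,"wy":0,"wz":0,"fingers":0.3},{"dx":0,"dy":0,"dz":-0.5,"wx":0,"wy":0,"wz":0,"fingers":0.3},{"dx":0,"dy":0,"dz":-0.7,"wx":0,"wy":0,"wz":0,"fingers":0.3},{"dx":0,"dy":0,"dz":-0.9,"wx":0,"wy":0,"wz":0,"fingers":0.3},{"dx":0,"dy":0,"dz":-0.9,"wx":0,"wy":0,"wz":0,"fingers":0.3}]' | grep -E 'pos|force|width'
python3 - <<'E'
from h import *
im=ctrl.grab_frame("side");cv2.imwrite("pics/ret2.png",im)
b=blob(im,(8,80,110),(25,255,255),(235,90,300,150));c=b.mean(0);v=np.linalg.svd(b-c,full_matrices=0)[2][0];q=(b-c)@v;print(c+v*q.min(),c+v*q.max(),len(b))
m=cv2.inRange(cv2.cvtColor(im,cv2.COLOR_BGR2HSV),(25,0,150),(90,60,255))
ys,xs=np.nonzero(m[132:160,265:302]);print("jar",xs.mean()+265,ys.mean()+132,len(xs))
# cover grasp plan
hd=np.array([.4571-.5356+.0002,.2546-.39]) 
E
```

```text
tool_pos: [0.476, -0.338, 0.1334]
force: [0.2, -0.0, -0.6]
finger_force: 35.0
tool_pos: [0.476, -0.3381, 0.1333]
force: [-0.3, 0.5, 0.2]
width: 0.0631
finger_force: 0.0
tool_pos: [0.5718, -0.3653, 0.2919]
force: [-0.2, -0.0, -0.7]
width: 0.0666
finger_force: 0.0
[290.85    89.5427] [292.3123 111.4465] 346
jar 280.85714285714283 145.62987012987014 462
```

```bash
cat >> h.py <<'E'
C=np.array([.4967,.3225,0]);ah=np.radians(-30.3);yc=np.array([np.cos(ah),np.sin(ah),0]);RC=np.c_[np.cross(yc,[0,0,-1]),yc,[0,0,-1]]
E
python3 - <<'E'
from h import *
print(*go(C+[0,0,.15],RC),ctrl.read_state()['joint_pos'])
a=cv2.imread("pics/ret2.png")[80:170,220:340];cv2.imwrite("pics/ret2c.png",cv2.resize(a,(480,360)))
E
```

```text
[-0.7441 -3.2052  1.2636] [-0.2317  0.3026 -0.8184] [-0.5984  0.7758  0.9258 -0.1846  1.9668  1.227 ]
```

View pics/ret2c.png

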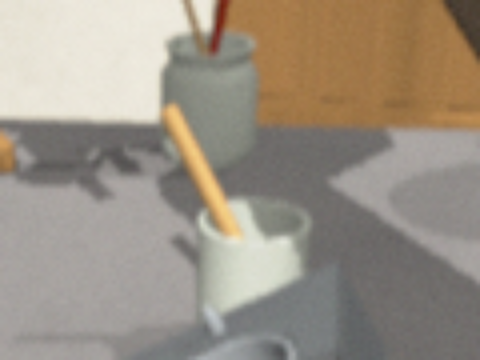

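The stick leans freely in its jar as before (top at crop ~(172,112)). Next is the cover.

```bash
python3 -m creep '[{"dx":-0.1,"dy":-1,"dz":0.1,"wx":-0.23,"wy":0.3,"wz":-0.82,"fingers":0.3},{"dx":-0.1,"dy":-1,"dz":0.1,"wx":-0.23,"wy":0.3,"wz":-0.82,"fingers":0.3},{"dx":-0.1,"dy":-1,"dz":0.1,"wx":-0.23,"wy":0.3,"wz":-0.82,"fingers":0.3},{"dx":-0.1,"dy":-1,"dz":0.1,"wx":-0.23,"wy":0.3,"wz":-0.82,"fingers":0.3},{"dx":-0.1,"dy":-1,"dz":0.1,"wx":-0.23,"wy":0.3,"wz":-0.82,"fingers":0.3},{"dx":-0.1,"dy":-1,"dz":0.1,"wx":-0.23,"wy":0.3,"wz":-0.82,"fingers":0.3},{"dx":-0.1,"dy":-1,"dz":0.1,"wx":-0.23,"wy":0.3,"wz":-0.82,"fingers":0.3},{"dx":-0.1,"dy":-1,"dz":0.1,"wx":-0.23,"wy":0.3,"wz":-0.82,"fingers":0.3}]'| grep -E 'pos|force'
python3 - <<'E'
from h import *
print(*go(C+[0.02,-.1,.28],RC),*go(C+[0,0,.12],RC),ctrl.read_state()['joint_pos'])
E
```

```text
tool_pos: [0.5966, -0.1631, 0.2781]
force: [0.7, 0.1, -0.5]
finger_force: 0.0
[ 0.8845 -1.7591  0.005 ] [-0.0744  0.0897 -0.2359] [ 1.2436 -2.1426  0.7949] [-0.0744  0.0897 -0.2359] [-0.3354  0.5008  1.3788 -0.0877  1.4227  0.5849]
```

```bash
python3 -m creep '[{"dx":0.45,"dy":-0.88,"dz":0,"wx":-0.074,"wy":0.09,"wz":-0.236,"fingers":0.3},{"dx":0.45,"dy":-0.88,"dz":0,"wx":-0.074,"wy":0.09,"wz":-0.236,"fingers":0.3},{"dx":0.45,"dy":-0.88,"dz":0,"wx":-0.074,"wy":0.09,"wz":-0.236,"fingers":0.3},{"dx":0.45,"dy":-0.88,"dz":0,"wx":-0.074,"wy":0.09,"wz":-0.236,"fingers":0.3},{"dx":0.45,"dy":-0.88,"dz":0,"wx":-0.074,"wy":0.09,"wz":-0.236,"fingers":0.3},{"dx":0.45,"dy":-0.88,"dz":0,"wx":-0.074,"wy":0.09,"wz":-0.236,"fingers":0.3}]'| grep -E 'pos|force'
python3 - <<'E'
from h import *
print(*go(C+[0,0,.12],RC),ctrl.read_state()['joint_pos'])
E
```

```text
tool_pos: [0.5575, 0.034, 0.2797]
force: [-0.5, -0.6, 0.5]
finger_force: 0.0
[ 1.0885 -0.9927  0.8003] [-0.0015  0.0002 -0.0025] [-0.0578  0.3354  1.634   0.0008  1.1743  0.4747]
```

```bash
python3 -m creep '[{"dx":1,"dy":-0.95,"dz":0.2,"wx":0,"wy":0,"wz":0,"fingers":0.3},{"dx":1,"dy":-0.95,"dz":0.2,"wx":0,"wy":0,"wz":0,"fingers":0.3},{"dx":1,"dy":-0.95,"dz":0.2,"wx":0,"wy":0,"wz":0,"fingers":0.3},{"dx":1,"dy":-0.95,"dz":0.2,"wx":0,"wy":0,"wz":0,"fingers":0.3},{"dx":1,"dy":-0.95,"dz":0.4,"wx":0,"wy":0,"wz":0,"fingers":0.3},{"dx":1,"dy":-0.95,"dz":0.6,"wx":0,"wy":0,"wz":0,"fingers":0.3},{"dx":1,"dy":-0.95,"dz":0.7,"wx":0,"wy":0,"wz":0,"fingers":0.3},{"dx":1,"dy":-0.95,"dz":0.7,"wx":0,"wy":0,"wz":0,"fingers":0.3}]'| grep -E 'pos|force'
python3 - <<'E'
from h import *
print(*go(C+[0,0,.019],RC),ctrl.read_state()['joint_pos'])
im=ctrl.grab_frame("side");cv2.imwrite("pics/cv.png",im)
t=cv2.imread("pics/side0.png");h=blob(im,(5,100,60),(22,255,255),(205,295,265,355));h0=blob(t,(5,100,60),(22,255,255),(205,295,265,355));print(h.mean(0),h0.mean(0),px("side",C+[0,0,.037]))
E
```

```text
tool_pos: [0.4972, 0.2995, 0.138]
force: [0.3, -0.3, -0.7]
finger_force: 0.0
[ 0.0983 -0.0604  0.5949] [-0.0007  0.0008 -0.0044] [0.4283 0.5166 1.7518 0.0002 0.8748 0.9638]
[232.3739 327.3061] [232.3795 327.2738] [234.6517 324.4958]
```

```bash
python3 -m creep '[{"dx":0.105,"dy":-0.06,"dz":0.15,"wx":0,"wy":0,"wz":-0.004,"fingers":0.3},{"dx":0.105,"dy":-0.06,"dz":0.3,"wx":0,"wy":0,"wz":-0.004,"fingers":0.3},{"dx":0.105,"dy":-0.06,"dz":0.45,"wx":0,"wy":0,"wz":-0.004,"fingers":0.3},{"dx":0.105,"dy":-0.06,"dz":0.55,"wx":0,"wy":0,"wz":-0.004,"fingers":0.3},{"dx":0.105,"dy":-0.06,"dz":0.59,"wx":0,"wy":0,"wz":-0.004,"fingers":0.3},{"dx":0.105,"dy":-0.06,"dz":0.59,"wx":0,"wy":0,"wz":-0.004,"fingers":0.3},{"dx":0.105,"dy":-0.06,"dz":0.59,"wx":0,"wy":0,"wz":-0.004,"fingers":0.3}]'| grep -E 'pos|force'
python3 -m creep '[{"dx":0,"dy":0,"dz":0,"wx":0,"wy":0,"wz":0,"fingers":1},{"dx":0,"dy":0,"dz":0,"wx":0,"wy":0,"wz":0,"fingers":1},{"dx":0,"dy":0,"dz":0,"wx":0,"wy":0,"wz":0,"fingers":1},{"dx":0,"dy":0,"dz":0,"wx":0,"wy":0,"wz":0,"fingers":1},{"dx":0,"dy":0,"dz":0,"wx":0,"wy":0,"wz":0,"fingers":1},{"dx":0,"dy":0,"dz":0,"wx":0,"wy":0,"wz":0,"fingers":1},{"dx":0,"dy":0,"dz":0,"wx":0,"wy":0,"wz":0,"fingers":1},{"dx":0,"dy":0,"dz":0,"wx":0,"wy":0,"wz":0,"fingers":1}]' 40| grep -E 'pos|force|width'
python3 -m creep '[{"dx":0,"dy":0,"dz":0,"wx":0,"wy":0,"wz":0,"fingers":1},{"dx":0,"dy":0,"dz":0,"wx":0,"wy":0,"wz":0,"fingers":1},{"dx":0,"dy":0,"dz":0,"wx":0,"wy":0,"wz":0,"fingers":1},{"dx":0,"dy":0,"dz":0,"wx":0,"wy":0,"wz":0,"fingers":1}]' 40| grep -E 'pos|rot|force|width'
```

```text
tool_pos: [0.499, 0.3225, 0.0223]
force: [-0.2, 0.7, 0.4]
finger_force: 0.0
tool_pos: [0.4988, 0.3228, 0.022]
force: [0.7, -0.8, 0.4]
width: 0.0189
finger_force: 0.0
tool_pos: [0.4987, 0.3228, 0.0219]
tool_rot: [[0.505, 0.863, -0.001], [0.863, -0.505, -0.0], [-0.001, -0.001, -1.0]]
force: [-0.5, 1.8, 1.1]
width: 0.014
finger_force: 40.0
```

```bash
cat >> h.py <<'E'
yp=RM[:,0];RP=np.c_[np.cross(yp,-n),yp,-n];TP=H0+.022*n+RP[:,0]*.001
E
python3 -m creep '[{"dx":0,"dy":0,"dz":-0.1,"wx":0,"wy":0,"wz":0,"fingers":1},{"dx":0,"dy":0,"dz":-0.25,"wx":0,"wy":0,"wz":0,"fingers":1},{"dx":0,"dy":0,"dz":-0.45,"wx":0,"wy":0,"wz":0,"fingers":1},{"dx":0,"dy":0,"dz":-0.65,"wx":0,"wy":0,"wz":0,"fingers":1},{"dx":0,"dy":0,"dz":-0.85,"wx":0,"wy":0,"wz":0,"fingers":1},{"dx":0,"dy":0,"dz":-1,"wx":0,"wy":0,"wz":0,"fingers":1},{"dx":0,"dy":0,"dz":-1,"wx":0,"wy":0,"wz":0,"fingers":1}]'| grep -E 'pos|force|width'
python3 - <<'E'
from h import *
print(*go(TP+.09*n,RP),TP+.09*n)
E
```

```text
tool_pos: [0.5009, 0.3237, 0.2282]
force: [0.4, 0.5, -1.7]
width: 0.0138
finger_force: 40.0
[-1.3758  0.8765 -0.0251] [ 0.3301 -0.0881 -0.3139] [ 0.513  -0.0023  0.232 ]
```

```bash
python3 -m creep '[{"dx":-0.3,"dy":0.25,"dz":-0.25,"wx":0.33,"wy":-0.088,"wz":-0.314,"fingers":1},{"dx":-0.3,"dy":0.25,"dz":-0.25,"wx":0.33,"wy":-0.088,"wz":-0.314,"fingers":1},{"dx":-0.5,"dy":0.35,"dz":-0.25,"wx":0.33,"wy":-0.088,"wz":-0.314,"fingers":1},{"dx":-0.5,"dy":0.35,"dz":-0.25,"wx":0.33,"wy":-0.088,"wz":-0.314,"fingers":1},{"dx":-0.7,"dy":0.5,"dz":-0.25,"wx":0.33,"wy":-0.088,"wz":-0.314,"fingers":1},{"dx":-0.7,"dy":0.5,"dz":-0.25,"wx":0.33,"wy":-0.088,"wz":-0.314,"fingers":1},{"dx":-0.7,"dy":0.5,"dz":-0.25,"wx":0.33,"wy":-0.088,"wz":-0.314,"fingers":1}]'| grep -E 'pos|force|width'
python3 - <<'E'
from h import *
print(*go(TP+.09*n,RP))
E
```

```text
tool_pos: [0.5157, 0.1489, 0.2693]
force: [1.0, 0.8, -3.1]
width: 0.0137
finger_force: 40.0
[-0.7555  0.101   0.1607] [-0.0098  0.0023 -0.0013]
```

```bash
python3 -m creep '[{"dx":-0.3,"dy":0.05,"dz":0,"wx":-0.01,"wy":0.002,"wz":0,"fingers":1},{"dx":-0.5,"dy":0.1,"dz":0,"wx":-0.01,"wy":0.002,"wz":0,"fingers":1},{"dx":-0.755,"dy":0.1,"dz":0.05,"wx":-0.01,"wy":0.002,"wz":0,"fingers":1},{"dx":-0.755,"dy":0.1,"dz":0.1,"wx":-0.01,"wy":0.002,"wz":0,"fingers":1},{"dx":-0.755,"dy":0.1,"dz":0.16,"wx":-0.01,"wy":0.002,"wz":0,"fingers":1},{"dx":-0.755,"dy":0.1,"dz":0.16,"wx":-0.01,"wy":0.002,"wz":0,"fingers":1},{"dx":-0.755,"dy":0.1,"dz":0.16,"wx":-0.01,"wy":0.002,"wz":0,"fingers":1}]'| grep -E 'pos|force|width'
python3 - <<'E'
from h import *
print(*go(TP+.03*n,RP))
im=ctrl.grab_frame("side");im2=ctrl.grab_frame("top");cv2.imwrite("pics/pl_s.png",im);cv2.imwrite("pics/pl_t.png",im2)
a=cv2.resize(im[90:260,190:340],(530,600));b=cv2.resize(im2[130:270,200:340],(270,270));o=np.zeros((600,800,3),np.uint8);o[:,:530]=a;o[:270,530:]=b;cv2.imwrite("pics/pl.png",o)
s=ctrl.read_state();R=np.array(s['tool_rot']);c=s['tool_pos']+.022*R[:,2]-.001*R[:,0]
for sx in(-1,1):
  print("corners side px",[np.round((px("side",c+R@[sx*.095,sy*.065,0])-[190,90])*[530/150,600/170]) for sy in(-1,1)],"hole",np.round((px("side",c+R@[sx*.078,0,-.006])-[190,90])*[530/150,600/170]))
print("pins tip",[np.round((px("side",H0+RP@[q*.078,0,-.017])-[190,90])*[530/150,600/170]) for q in(-1,1)])
E
```

```text
tool_pos: [0.512, 0.0011, 0.2347]
force: [-0.3, -0.3, -1.3]
width: 0.014
finger_force: 40.0
[-0.017   0.0092  0.3089] [ 0.005   0.0003 -0.0018]
corners side px [array([322.,  89.]), array([155., 172.])] hole [229. 134.]
corners side px [array([300., 214.]), array([ 96., 308.])] hole [194. 240.]
pins tip [array([286., 233.]), array([264., 351.])]
```

View pics/pl.png

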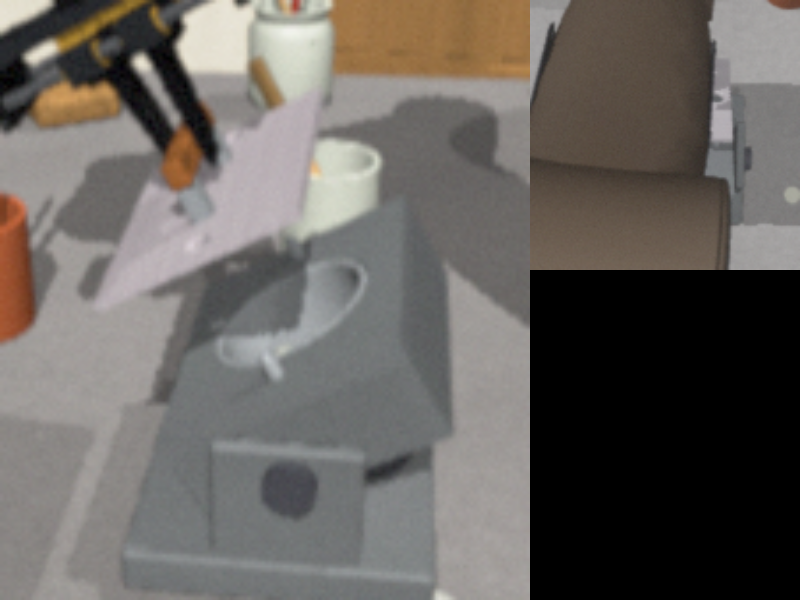

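The cover is held tilted parallel to the face. Its corners are at crop (322,90) and (98,308), and the near hole is at (197,240), all within 1 px of prediction. The near pin's tip is at (263,352), as predicted. I'll approach to just above the pins.

```bash
python3 -m creep '[{"dx":-0.015,"dy":0.009,"dz":0.08,"wx":0.004,"wy":0,"wz":-0.002,"fingers":1},{"dx":-0.015,"dy":0.009,"dz":0.16,"wx":0.004,"wy":0,"wz":-0.002,"fingers":1},{"dx":-0.015,"dy":0.009,"dz":0.24,"wx":0.004,"wy":0,"wz":-0.002,"fingers":1},{"dx":-0.015,"dy":0.009,"dz":0.3,"wx":0.004,"wy":0,"wz":-0.002,"fingers":1},{"dx":-0.015,"dy":0.009,"dz":0.34,"wx":0.004,"wy":0,"wz":-0.002,"fingers":1},{"dx":-0.015,"dy":0.009,"dz":0.34,"wx":0.004,"wy":0,"wz":-0.002,"fingers":1}]'| grep -E 'pos|force|width'
python3 - <<'E'
from h import *
print(*go(TP+.015*n,RP))
im=ctrl.grab_frame("side");x0,y0,w,h=200,140,120,90;k=800/w
a=cv2.resize(im[y0:y0+h,x0:x0+w],(800,600),interpolation=cv2.INTER_CUBIC)
s=ctrl.read_state();R=np.array(s['tool_rot']);c=s['tool_pos']+.022*R[:,2]-.001*R[:,0]
f=lambda X:np.round((px("side",X)-[x0,y0]+.5)*k).astype(int)
for sx in(-1,1):
  print(sx,"holes top",f(c+R@[sx*.078,0,-.006]),"bottom",f(c+R@[sx*.078,0,0]),"pin tip",f(H0+RP@[sx*.078,0,-.017]),"corners",[f(c+R@[sx*.095,sy*.065,-.006]) for sy in(-1,1)])
cv2.imwrite("pics/near.png",a)
E
```

```text
tool_pos: [0.4796, -0.0011, 0.1743]
force: [0.4, -0.4, -2.2]
width: 0.0138
finger_force: 40.0
[-0.0023  0.0007  0.0418] [0.0002 0.0008 0.0013]
-1 holes top [458  81] bottom [466  94] pin tip [477 110] corners [array([622, -15]), array([312, 133])]
1 holes top [413 299] bottom [423 314] pin tip [434 332] corners [array([601, 244]), array([226, 407])]
```

View pics/near.png

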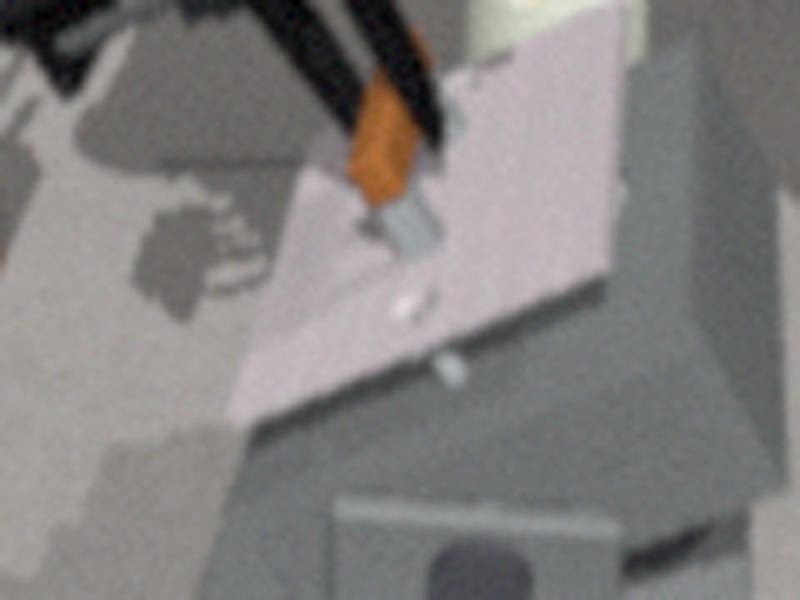

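The hole is at (411,303) and the pin's visible shank is at (448,365), so hole and pin line up within about 1 mm along the normal. I'll lower the cover in monitored stages.

```bash
python3 -m creep '[{"dx":-0.002,"dy":0,"dz":0.02,"wx":0,"wy":0,"wz":0.001,"fingers":1},{"dx":-0.002,"dy":0,"dz":0.04,"wx":0,"wy":0,"wz":0.001,"fingers":1},{"dx":-0.002,"dy":0,"dz":0.06,"wx":0,"wy":0,"wz":0.001,"fingers":1},{"dx":-0.002,"dy":0,"dz":0.07,"wx":0,"wy":0,"wz":0.001,"fingers":1},{"dx":-0.002,"dy":0,"dz":0.07,"wx":0,"wy":0,"wz":0.001,"fingers":1}]'| grep -E 'pos|force|width'
python3 - <<'E'
from h import *
print(*go(TP,RP))
E
```

```text
tool_pos: [0.4728, -0.0022, 0.1625]
force: [-0.7, -0.2, -2.0]
width: 0.0138
finger_force: 40.0
[0.004  0.0003 0.0484] [ 0.0004  0.0003 -0.0002]
```

No contact force with the plate about 10 mm above the face, so the pins are in the holes. Continue.

```bash
python3 -m creep '[{"dx":0.002,"dy":0,"dz":0.01,"wx":0,"wy":0,"wz":0,"fingers":1},{"dx":0.002,"dy":0,"dz":0.02,"wx":0,"wy":0,"wz":0,"fingers":1},{"dx":0.002,"dy":0,"dz":0.03,"wx":0,"wy":0,"wz":0,"fingers":1},{"dx":0.002,"dy":0,"dz":0.035,"wx":0,"wy":0,"wz":0,"fingers":1},{"dx":0.002,"dy":0,"dz":0.04,"wx":0,"wy":0,"wz":0,"fingers":1},{"dx":0.002,"dy":0,"dz":0.04,"wx":0,"wy":0,"wz":0,"fingers":1}]'| grep -E 'pos|force|width'
python3 - <<'E'
from h import *
print(*go(TP,RP))
E
```

```text
tool_pos: [0.4689, -0.0017, 0.1557]
force: [0.0, 1.0, -3.1]
width: 0.0138
finger_force: 40.0
[0.0019 0.0001 0.0094] [ 0.0006  0.0004 -0.0002]
```

Still free, with about 2 mm left. Creep down to light contact.

```bash
python3 -m creep '[{"dx":0,"dy":0,"dz":0.004,"wx":0,"wy":0,"wz":0,"fingers":1},{"dx":0,"dy":0,"dz":0.008,"wx":0,"wy":0,"wz":0,"fingers":1},{"dx":0,"dy":0,"dz":0.012,"wx":0,"wy":0,"wz":0,"fingers":1},{"dx":0,"dy":0,"dz":0.012,"wx":0,"wy":0,"wz":0,"fingers":1}]'| grep -E 'pos|force|width'
python3 -m creep '[{"dx":0,"dy":0,"dz":0.004,"wx":0,"wy":0,"wz":0,"fingers":1},{"dx":0,"dy":0,"dz":0.008,"wx":0,"wy":0,"wz":0,"fingers":1},{"dx":0,"dy":0,"dz":0.008,"wx":0,"wy":0,"wz":0,"fingers":1}]'| grep -E 'pos|force|width'
python3 - <<'E'
from h import *
print(*go(TP,RP))
E
```

```text
tool_pos: [0.4683, -0.0017, 0.1543]
force: [3.0, 0.5, 4.1]
width: 0.0136
finger_force: 40.0
tool_pos: [0.4683, -0.0017, 0.1543]
force: [5.8, 0.6, 18.7]
width: 0.0134
finger_force: 40.0
[ 0.0021 -0.0008  0.0019] [ 0.003   0.0005 -0.0004]
```

The cover is on the face, with about 19 N contact at the expected depth. Release and withdraw along the normal.

```bash
python3 -m creep '[{"dx":0,"dy":0,"dz":-0.005,"wx":0,"wy":0,"wz":0,"fingers":0.8},{"dx":0,"dy":0,"dz":-0.005,"wx":0,"wy":0,"wz":0,"fingers":0.7},{"dx":0,"dy":0,"dz":-0.005,"wx":0,"wy":0,"wz":0,"fingers":0.6},{"dx":0,"dy":0,"dz":-0.005,"wx":0,"wy":0,"wz":0,"fingers":0.6},{"dx":0,"dy":0,"dz":-0.005,"wx":0,"wy":0,"wz":0,"fingers":0.6},{"dx":0,"dy":0,"dz":-0.005,"wx":0,"wy":0,"wz":0,"fingers":0.6}]'| grep -E 'pos|force|width'
python3 -m creep '[{"dx":0,"dy":0,"dz":-0.1,"wx":0,"wy":0,"wz":0,"fingers":0.6},{"dx":0,"dy":0,"dz":-0.25,"wx":0,"wy":0,"wz":0,"fingers":0.6},{"dx":0,"dy":0,"dz":-0.45,"wx":0,"wy":0,"wz":0,"fingers":0.6},{"dx":0,"dy":0,"dz":-0.65,"wx":0,"wy":0,"wz":0,"fingers":0.6},{"dx":0,"dy":0,"dz":-0.85,"wx":0,"wy":0,"wz":0,"fingers":0.6},{"dx":0,"dy":0,"dz":-0.85,"wx":0,"wy":0,"wz":0,"fingers":0.6},{"dx":0,"dy":0,"dz":-0.85,"wx":0,"wy":0,"wz":0,"fingers":0.6}]'| grep -E 'pos|force|width'
python3 - <<'E'
from h import *
im=ctrl.grab_frame("side");cv2.imwrite("pics/end.png",cv2.resize(im[90:270,160:400],(800,600),interpolation=cv2.INTER_CUBIC));print(ctrl.read_state()['t'])
E
```

```text
tool_pos: [0.4675, -0.0016, 0.1531]
force: [-0.2, 0.1, -0.3]
width: 0.0374
finger_force: 0.0
tool_pos: [0.5531, -0.0036, 0.3014]
force: [-0.4, 0.3, -0.7]
width: 0.0382
finger_force: 0.0
21.0167
```

View pics/end.png

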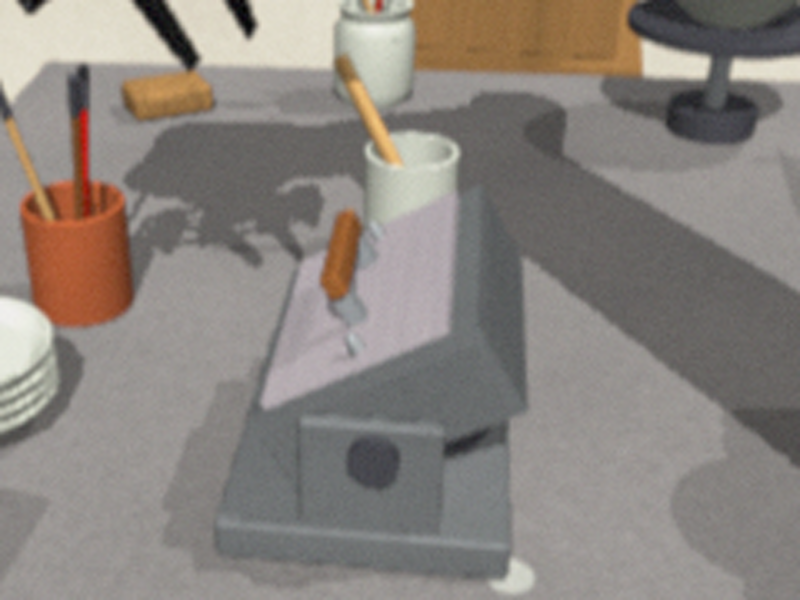

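The cover lies flush with the near pin protruding through its hole at (353,345). The stick leans in its jar, the other things haven't moved, and the pale disc at (512,577) was there at the start.

```bash
python3 -c "
from plant import ctrl
print(ctrl.sign_off())"
```

```text
the job is handed in; nothing more can be done
None
```

Job handed in at about 21 s: I stirred the pebbles, stood the stick back in its jar and seated the cover flush over both pins; the pebbles look alike, so I couldn't confirm from the pictures how many ended up shifted.

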